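# Line up a spindle bearing cover with a drift pin and fit its knob bolt

## Robot

A 6-joint arm with a two-finger parallel gripper is mounted at the origin on the work surface. World frame = base frame: x ahead of the robot, y to its left, z up, the work surface at z = 0. Lengths are in m, angles in rad, forces in N, time in s.
With the tool pointing down it reaches from about 0.375 to 0.975 m from the base axis. Payload 3.8 kg.
Tool frame: the origin (TCP) lies on the front face of the gripper's body, between the roots of the fingers; the fingertips stand 64 mm ahead of it and the grasp point (between the pads) lies 45 mm ahead of it; x points along the fingers, y is the direction in which the jaws open and shut, and the axes are right-handed (so a half turn about x gives the same grasp; the last joint's range is limited). The gripper opens to 88 mm and grips with 3 to 60 N. Pads are 18 mm wide; open, the fingers measure 123 mm over their backs; the gripper's body (75 mm by 187 mm) begins 45 mm behind the grasp point.
Start: joints at [1.181, 0.264, 1.604, -0, 1.274, -0.037], TCP at [0.233, 0.633, 0.303] pointing down, gripper open.
Joint ranges: [-2.63, 2.63], [-0.94, 2.18], [0.31, 2.57], [-1.31, 4.45], [0, 2.66], [-2.55, 2.55]. Speed limits (rad/s): [2.57, 2.57, 3.14, 3.14, 3.14, 3.14].

## Interface

Orientations are given as a unit quaternion [x, y, z, w].
In Python, from plant import env, camera gives the robot as it stands.
- The arm moves only by the shell command python3 -m crank 'ROWS' [FORCE]. ROWS is JSON, one flat list of numbers, 7 for each row, row after row: the turn, a rotation vector about the tool's x, y, z in rad, then the shift along the tool's x, y, z in mm, then the gripper's target within -1 to 1 (shut at 1, half-way at 0, fully open at -1). A call has 1 to 12 rows; each row shifts and turns the commanded pose from where the row before left it, along the tool's axes as they then stand; what a row does not reach is not made up. A row lasts 1/8 s, in which the tool goes at most 62.5 mm and 10.7 degrees, less where a joint would pass 70% of its speed; a pose out of reach is approached as far as the arm can. A call is refused whole if a number of a shift passes 62.5 or a number of a turn 0.188, either way. A call with a gripper value outside its range is refused whole. The fingers move at their own pace and stop on an object; FORCE is the grip in N (left out, the last holds). Time passes only in rows, so rows that do not move let the fingers close. It gives the time, the measured TCP pose, the force and the opening at its end, in the units of the state.
- env.get_obs(): the state, without advancing time (a new reading comes with each control period).
- camera(name): name is "side" or "top"; returns a dict with "image" (400x640x3 uint8, red, green, blue), "intrinsics" (3x3 intrinsics, pixels), "k1" (the pictures are not rectified: a ray, as slopes to the right and down, at radius r is drawn at 1 + k1 r^2 times it, then the intrinsics apply), "position" and "attitude" of the camera in the world. Camera axes: x right, y up, looking along -z (the intrinsics and any distortion apply to the point x, -y, -z); pixel columns grow to the right and rows downward; lengths in m; the calibration is good to about 2 mm. A picture is of the moment at which its call begins. There is no depth.
- env.hand_in(): hands the job in, once; it reports no verdict.
The state is a dict: "time": time; "joints": joint angles; "qvel": joint speeds; "tau": joint torques, N m; "ee_pos": TCP position; "eef_rot": TCP orientation; "force": force on the tool from outside, world axes, zero at the start; "ft_torque": the same for the moment, N m; "gripper_width": finger opening in m.
Only numpy, scipy, OpenCV 4.12 (cv2) and the standard library are available. Lean on these libraries where they do the work, as an engineer would, in place of code of your own. Each camera call takes 0.05 s, during which the arm holds its last target.

## Task

The steel cover on the grinding spindle's bearing has crept round, so its two holes no longer line up with the holes in the block beneath. Work the tapered drift pin fully down through either hole, easing it sideways as it wedges rather than forcing it, so that it turns the cover true, and leave it there; then fit the knob bolt fully home in the other hole and let go of it. Never press pin or bolt hard against the block, and do not knock the glass tumbler about.

Things in the scene. Friction and masses are not known exactly. Their poses are not given: they have to be found in the camera images.
- cover_hole_a (a point): Mouth centre (top edge) of one of the steel cover's two through holes, dia 16, 120 mm apart. Cover 60 x 158 x 10 mm, top 70 mm above the table, with a boss (dia 58, 12 high) and spindle stub (dia 26, 30 more) in its middle; it only turns about the spindle, stiffly (3 N sideways at a hole moves it), and stays where left. Site axes: x across the plate, y along it from hole a to b, z up.
- cover_hole_b (a point): Same, the other hole; either may take the pin. Beneath, in a grey block (75 x 170 x 40 mm, top 60 mm above the table), are two like holes, dia 16, 40 deep, 120 apart about the same spindle. Cover and block holes are out of line about the spindle by about 6 to 10 mm. How far and which way is not measured: see it in the hole or feel for it with the pin.
- housing: The whole bearing, fixed: origin under the middle of its blue foot (110 x 215 x 20 mm), below the spindle axis; y along the foot, z up. It carries a grey block. The block is clamped on the foot askew by several degrees (under 9), so the foot's direction does not tell where the block's holes are. Pin and bolt must press on block and foot only gently, under 28 N (they may bear harder on the cover).
- pin_grip (a point): Centre of the grip of the steel drift pin; z up along the pin. Grip dia 16, 44 long; below it a collar dia 22, 6 thick; shank dia 14.2, 14 long; taper 32 long to a tip of dia 4 mm. Point is 28 mm above the collar's underside, 74 mm above the tip. About 120 g. Starts upright, hung by its collar in the rack. Fully down: collar on the cover, point 98 mm above the table.
- bolt_grip (a point): Centre of the bolt's black lobed knob (dia 30 to 32, 28 high); z up along the bolt. Below: shoulder dia 22, 10 thick; plain shank dia 12.6, 34 long, last 6 mm coned to dia 6. Point is 24 mm above the shoulder's underside, 58 mm above the foot. About 90 g. No thread: pushes straight in. Starts upright, hung by its shoulder in the rack. Home: shoulder on the cover, point 94 mm above the table.
- rack: Fixed timber block 55 x 150 x 55 mm with two through holes dia 17 mm, 90 mm apart along its y; origin in the middle of its underside. Pin and bolt hang in it, either way round, their collars on its top.
- tumbler_mid (a point): Middle of a glass tumbler, dia 76 mm, 95 mm high, standing beyond the bearing; to be left alone.
Mind the look-alikes: they are no part of the job. Leave any green or orange look-alike of the part that bears bolt_grip alone.

How it is judged:
By the outcome, as a careful person would: the job done as asked, in the order asked, and still so for the second after the job is handed in, with the robot touching nothing.
It also fails if it takes over 72 s, if anything falls off the work surface, if the arm or the gripper's body presses on something with over 40 N, if the wrist force passes 120 N, or if a joint passes its speed limit or range.

## Working session

There is one attempt and no reset: what is moved stays moved. The work goes in short steps, Python scripts to look and compute and a shell command to move; the robot and the scene stay as the last step left them, time stands still between calls to the robot, and variables do not carry over. Pictures are saved under pics/ and viewed, and the job is handed in when it is done.

```bash
mkdir -p pics; ls; cat > h.py <<'E'
import numpy as np,cv2
from plant import env,camera
from scipy.spatial.transform import Rotation as R
def snap(name,fn=None):
    c=camera(name)
    if fn: cv2.imwrite('pics/'+fn,c['image'][:,:,::-1])
    return c
def Rm(c):
    a=np.array(c['attitude'],float)
    return a if a.shape==(3,3) else R.from_quat(a).as_matrix()
def proj(c,P):
    P=np.atleast_2d(P); q=(P-np.array(c['position']))@Rm(c)
    s=np.stack([q[:,0]/-q[:,2],-q[:,1]/-q[:,2]],1)
    r2=(s**2).sum(1,keepdims=True); s=s*(1+c['k1']*r2)
    K=np.array(c['intrinsics']); return s@K[:2,:2].T+K[:2,2]
def ray(c,uv):
    K=np.array(c['intrinsics']); d=np.linalg.solve(K[:2,:2],np.array(uv,float)-K[:2,2])
    s=d.copy()
    for _ in range(30): s=d/(1+c['k1']*(s@s))
    v=Rm(c)@np.array([s[0],-s[1],-1.]); return np.array(c['position']),v/np.linalg.norm(v)
def atz(c,uv,z):
    o,v=ray(c,uv); return o+v*(z-o[2])/v[2]
def crop(c,fn,x0,y0,x1,y1,f):
    cv2.imwrite('pics/'+fn,cv2.resize(np.ascontiguousarray(c['image'][y0:y1,x0:x1,::-1]),None,fx=f,fy=f,interpolation=cv2.INTER_CUBIC))
E
python3 - <<'E'
from h import *
import pickle
for n in('top','side'):
    c=snap(n,n+'0.png'); pickle.dump(c,open(n+'0.pkl','wb'))
    print(n,c['position'],c['attitude'],c['intrinsics'],c['k1'])
o=env.get_obs(); print(o)
E
```

```text
pics
top [ 0.50894894 -0.09451625  1.2062644 ] [ 0.02963622 -0.03032223 -0.70077846  0.71211783] [[483.27043328   0.         322.05349211]
 [  0.         483.27043328 207.08236247]
 [  0.           0.           1.        ]] -0.1300818163069032
side [ 0.14001523 -0.77443225  0.66887893] [ 0.43113475 -0.13172752 -0.26710154  0.85172029] [[443.13350724   0.         315.38894602]
 [  0.         443.13350724 197.25811988]
 [  0.           0.           1.        ]] -0.08209193246626742
{'time': 0.1, 'joints': array([ 1.18108466e+00,  2.64658063e-01,  1.60521135e+00, -5.54690999e-05,
        1.27370581e+00, -3.69406633e-02]), 'qvel': array([-0.00075547, -0.00221929, -0.0015721 ,  0.00010847, -0.00046099,
        0.00168853]), 'tau': array([-2.54238403e-04, -5.03619003e+01, -3.58070648e+01,  7.30568427e-02,
        2.32746557e-02, -4.35005666e-05]), 'ee_pos': array([0.23306103, 0.63294918, 0.30153979]), 'eef_rot': array([ 0.12338291,  0.69626632, -0.12476095,  0.69600616]), 'force': array([ 0.67369057, -0.78624386, -0.37509272]), 'ft_torque': array([ 4.79024136e-05,  5.01674545e-02, -6.03478899e-02]), 'gripper_width': 0.08787150315967153}
```

View pics/top0.png

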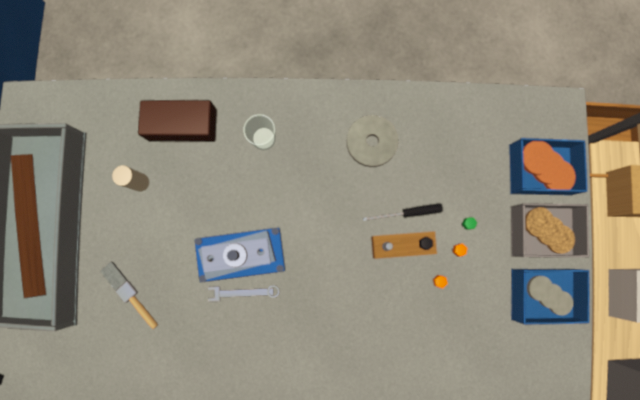

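View pics/side0.png

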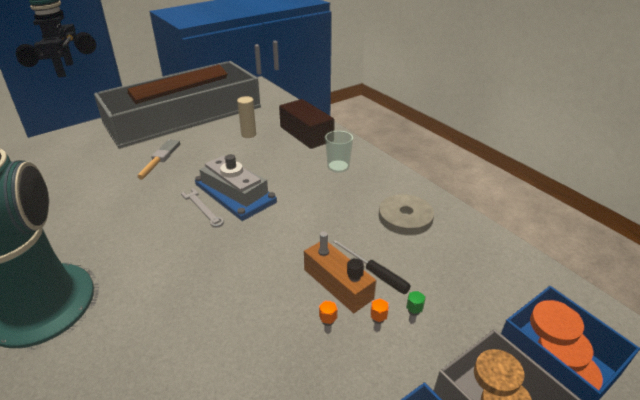

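The top view shows the bearing at about (236,255), the rack at (404,245) with the pin at (389,246) and black knob at (426,243), and the tumbler at (261,132). I'll enlarge these.

```bash
python3 - <<'E'
from h import *
import pickle
c=pickle.load(open('top0.pkl','rb')); crop(c,'t_b.png',190,220,290,290,8); crop(c,'t_r.png',360,195,460,265,8)
s=pickle.load(open('side0.pkl','rb')); crop(s,'s_b.png',185,145,285,220,8); crop(s,'s_r.png',295,225,395,315,6)
E
```

```text
(no output)
```

View pics/t_b.png

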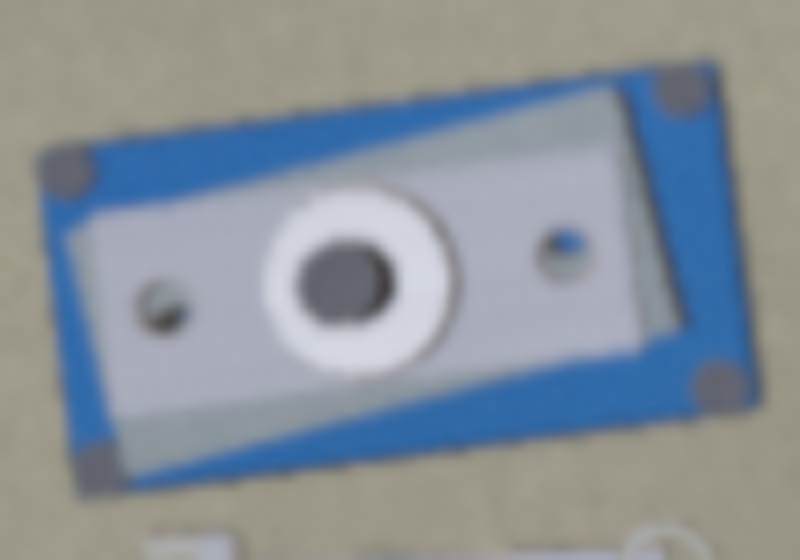

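View pics/t_r.png

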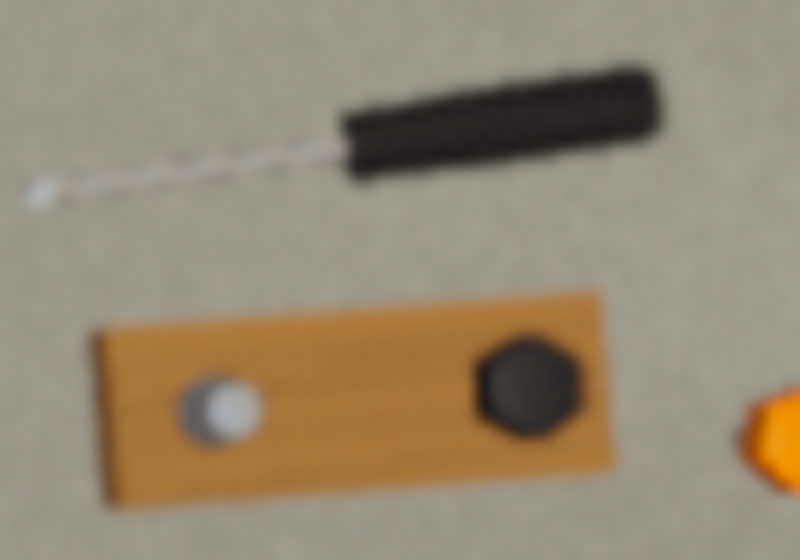

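View pics/s_b.png

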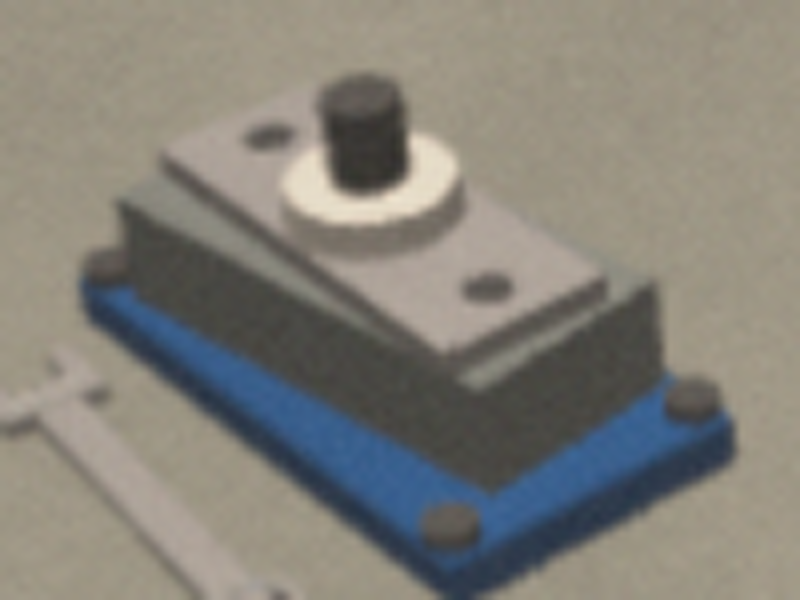

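View pics/s_r.png

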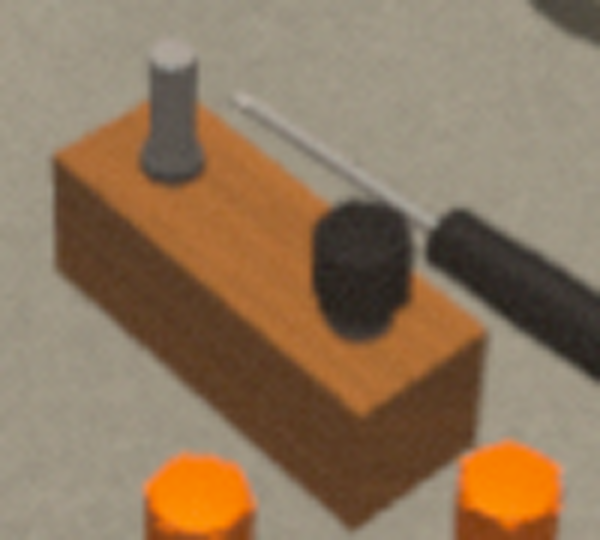

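```bash
cat > fit.py <<'E'
from h import *
import pickle
from scipy.optimize import least_squares
T=pickle.load(open('top0.pkl','rb'));S=pickle.load(open('side0.pkl','rb'))
def px(uv,x0,y0,f): return (np.array(uv,float)+.5)/f-.5+[x0,y0]
tb=lambda l:px(l,190,220,8); tr=lambda l:px(l,360,195,8); sb=lambda l:px(l,185,145,8); sr=lambda l:px(l,295,225,6)
def rect(cx,cy,th,w,l,z,pts):
    c,s=np.cos(th),np.sin(th)
    return np.array([[cx+c*a*w/2-s*b*l/2, cy+s*a*w/2+c*b*l/2, z] for a,b in pts])
# image up=+x, right=-y
TL,TR,BR,BL=(1,1),(1,-1),(-1,-1),(-1,1)
h=120/158
def f(p):
    cx,cy,tc,tk,dx,dy=p; r=[]   # dx,dy: side camera bias (world)
    r.append(proj(T,rect(cx,cy,tc,.060,.158,.07,[TL,TR,BR,BL,(0,h),(0,-h)]))-tb([(92,212),(615,150),(640,352),(115,415),(162,306),(566,252)]))
    r.append(proj(T,rect(cx,cy,tk,.075,.170,.06,[TR,BR,BL]))-tb([(612,86),(685,325),(130,475)]))
    r.append(proj(T,[[cx,cy,.082]])-tb([(360,282)]))
    off=np.array([dx,dy,0])
    r.append(proj(S,off+rect(cx,cy,tc,.060,.158,.07,[TL,BL,BR,(0,h),(0,-h)])) -sb([(300,88),(162,158),(450,350),(270,137),(487,287)]) if 0 else
             proj(S,off+rect(cx,cy,tc,.060,.158,.07,[BL,BR,TR,(0,h),(0,-h)]))-sb([(162,158),(450,350),(607,272),(270,137),(487,287)]))
    r.append(proj(S,off+rect(cx,cy,tk,.075,.170,.06,[BL,BR,TR]))-sb([(118,203),(470,388),(657,283)]))
    r.append(proj(S,off+np.array([[cx,cy,.112]]))-sb([(362,85)]))
    return np.concatenate(r).ravel()
if __name__=='__main__':
    q=least_squares(f,[*atz(T,[235,255],.08)[:2],0,0.1,0,0]); print(np.round(q.x,4)); print(np.round(q.fun.reshape(-1,2),2).tolist())
    cx,cy,tc,tk=q.x[:4]; print('deg',np.degrees([tc,tk]),'offset mm',60*(tk-tc))
    print('cover holes',rect(cx,cy,tc,.06,.158,.07,[(0,h),(0,-h)]).round(4).tolist(),'block',rect(cx,cy,tk,.06,.158,.06,[(0,h),(0,-h)]).round(4).tolist())
    def g(p):
        x,y,t,dx,dy,a,b,c_,d=p; off=np.array([dx,dy,0])
        pin=[a,b];bolt=[c_,d]
        r=[proj(T,rect(x,y,t,.055,.15,.055,[TL,TR,BR,BL]))-tr([(100,328),(600,292),(615,468),(112,505)]),
           proj(S,off+rect(x,y,t,.055,.15,.055,[BL,BR,TR]))-sr([(55,157),(362,415),(487,332)])]
        r.append(proj(T,[[*pin,.105],[*bolt,.093]])-tr([(235,411),(530,387)]))
        r.append(proj(S,off+np.array([[*pin,.105],[*bolt,.093]]))-sr([(174,55),(361,222)]))
        return np.concatenate(r).ravel()
    q=least_squares(g,[*atz(T,[404,245],.055)[:2],0,0,0,*atz(T,[389,246],.1)[:2],*atz(T,[426,243],.1)[:2]]); print(np.round(q.x,4)); print(np.round(q.fun.reshape(-1,2),2).tolist())
    x,y,t=q.x[:3]; print('rack holes',rect(x,y,t,.055,.15,.055,[(0,.6),(0,-.6)]).round(4).tolist())
    print('tumbler',atz(T,[261,132],.095),atz(T,[263,139],.0))
E
python3 fit.py
```

```text
[ 4.899e-01  1.076e-01  1.484e-01  2.780e-01  1.300e-03 -4.000e-04]
[[-0.23, 0.22], [0.35, -0.65], [0.42, -0.51], [-0.15, 0.13], [0.36, 0.09], [0.07, 0.33], [0.44, -0.17], [-0.72, 0.58], [-0.28, 0.07], [-0.28, -0.08], [-0.36, -1.24], [-0.68, 0.5], [0.03, 0.35], [0.07, -0.09], [0.32, 0.1], [-0.46, -0.98], [1.1, 0.38], [0.1, -0.45], [-0.2, 1.09]]
deg [ 8.50071727 15.92960688] offset mm 7.779515007225348
cover holes [[0.4811, 0.167, 0.07], [0.4988, 0.0483, 0.07]] block [[0.4735, 0.1653, 0.06], [0.5064, 0.05, 0.06]]
[ 0.5206 -0.2928  0.0835  0.0016 -0.001   0.5161 -0.2489  0.5248 -0.3352]
[[0.27, -0.48], [-0.19, -0.35], [-0.2, 0.57], [0.48, 0.48], [-0.35, -0.56], [-0.13, 0.29], [0.44, -0.34], [0.1, 0.04], [-0.46, -0.26], [-0.02, -0.13], [0.04, 0.58]]
rack holes [[0.5169, -0.248, 0.055], [0.5244, -0.3376, 0.055]]
tumbler [0.77823564 0.05149242 0.095     ] [0.78307758 0.05828416 0.        ]
```

```bash
cat >> h.py <<'E'
def st(quiet=False):
    o=env.get_obs(); M=R.from_quat(o['eef_rot']).as_matrix()
    if not quiet:
        g=o['ee_pos']+M[:,0]*.045
        print('t',round(o['time'],2),'tcp',o['ee_pos'].round(4),'grasp',g.round(4),'jaw yaw',round(float(np.arctan2(M[1,1],M[0,1])),4),'x',M[:,0].round(3),'F',o['force'].round(1),'w',round(o['gripper_width'],4),'j',o['joints'].round(2))
    return o,M
def plan(gt,yaw):
    "grasp-point target, jaw yaw -> shift in tool axes (tool frame after turn) and turn"
    o,M=st()
    d=np.array([0,0,-1.]);y=np.array([np.cos(yaw),np.sin(yaw),0]);N=np.stack([d,y,np.cross(d,y)],1)
    rv=R.from_matrix(M.T@N).as_rotvec(); tcp=np.array(gt)-d*.045
    D=tcp-o['ee_pos']
    print('turn',rv.round(4),'shift now-axes mm',(M.T@D*1000).round(1),'target-axes',(N.T@D*1000).round(1),'world',(D*1000).round(1))
E
python3 - <<'E'
from h import *
plan([.516,-.2487,.15],.15+np.pi); plan([.516,-.2487,.15],.15)
E
```

```text
t 0.1 tcp [0.2331 0.6329 0.3015] grasp [0.233  0.6329 0.2565] jaw yaw 1.218 x [-0.001 -0.002 -1.   ] F [ 0.7 -0.8 -0.4] w 0.0879 j [ 1.18  0.26  1.61 -0.    1.27 -0.04]
turn [-2.0736e+00 -2.1000e-03  1.2000e-03] shift now-axes mm [ 108.  -729.4  570.1] target-axes [ 106.5 -148.  -914. ] world [ 282.9 -881.6 -106.5]
t 0.1 tcp [0.2331 0.6329 0.3015] grasp [0.233  0.6329 0.2565] jaw yaw 1.218 x [-0.001 -0.002 -1.   ] F [ 0.7 -0.8 -0.4] w 0.0879 j [ 1.18  0.26  1.61 -0.    1.27 -0.04]
turn [1.068e+00 1.000e-03 1.800e-03] shift now-axes mm [ 108.  -729.4  570.1] target-axes [106.5 148.  914. ] world [ 282.9 -881.6 -106.5]
```

```bash
python3 -m crank '[0.178,0,0,0,0,0,-1, 0.178,0,0,0,0,0,-1, 0.178,0,0,0,0,0,-1, 0.178,0,0,0,0,0,-1, 0.178,0,0,0,0,0,-1, 0.178,0,0,0,0,0,-1]' 30; python3 -m crank '[0,0,0,0,8,50,-1, 0,0,0,0,8,50,-1, 0,0,0,0,8,50,-1, 0,0,0,0,8,50,-1, 0,0,0,0,8,50,-1, 0,0,0,0,8,50,-1, 0,0,0,0,8,50,-1, 0,0,0,0,8,50,-1, 0,0,0,0,8,50,-1, 0,0,0,0,8,50,-1, 0,0,0,0,8,50,-1, 0,0,0,0,8,50,-1]'; python3 -c "
from h import *
plan([.516,-.2487,.15],.15)"
```

```text
time: 0.85
ee_pos: [0.2331, 0.6331, 0.3019]
eef_rot: [0.462, 0.535, -0.463, 0.535]
force: [-0.0, 0.1, -0.1]
gripper_width: 0.0882
time: 2.35
ee_pos: [0.4177, 0.0529, 0.3025]
eef_rot: [0.461, 0.536, -0.461, 0.536]
force: [0.4, 0.7, 0.2]
gripper_width: 0.0883
t 2.35 tcp [0.4177 0.0529 0.3025] grasp [0.4178 0.0529 0.2575] jaw yaw 0.15 x [ 0.  0. -1.] F [0.4 0.7 0.2] w 0.0883 j [ 0.07 -0.24  2.11  0.    1.27 -0.08]
turn [-0.     -0.0001 -0.0001] shift now-axes mm [107.5  52.1 312.9] target-axes [107.5  52.1 312.9] world [  98.3 -301.6 -107.5]
```

```bash
python3 -m crank '[0,0,0,0,8.7,52,-1, 0,0,0,0,8.7,52,-1, 0,0,0,0,8.7,52,-1, 0,0,0,0,8.7,52,-1, 0,0,0,18,8.7,52,-1, 0,0,0,30,8.6,52.9,-1, 0,0,0,30,0,0,-0.2, 0,0,0,29,0,0,-0.2, 0,0,0,0,0,0,-0.2]'; python3 -c "
from h import *
plan([.516,-.2487,.083],.15)
c=snap('top','t1.png');crop(c,'t1c.png',350,190,470,280,6)
c=snap('side','s1.png');crop(c,'s1c.png',275,185,415,305,5)"
```

```text
time: 3.48
ee_pos: [0.5139, -0.2462, 0.1923]
eef_rot: [0.461, 0.538, -0.462, 0.534]
force: [-0.2, 0.2, -0.3]
gripper_width: 0.06
t 3.48 tcp [ 0.5139 -0.2462  0.1923] grasp [ 0.5136 -0.246   0.1473] jaw yaw 0.1496 x [-0.006  0.003 -1.   ] F [-0.2  0.2 -0.3] w 0.06 j [-0.49  0.16  1.94  0.    1.05 -0.64]
turn [-0.0004 -0.0043  0.0057] shift now-axes mm [64.3  2.   3.1] target-axes [64.3  1.7  2.8] world [  2.1  -2.5 -64.3]
```

View pics/s1c.png

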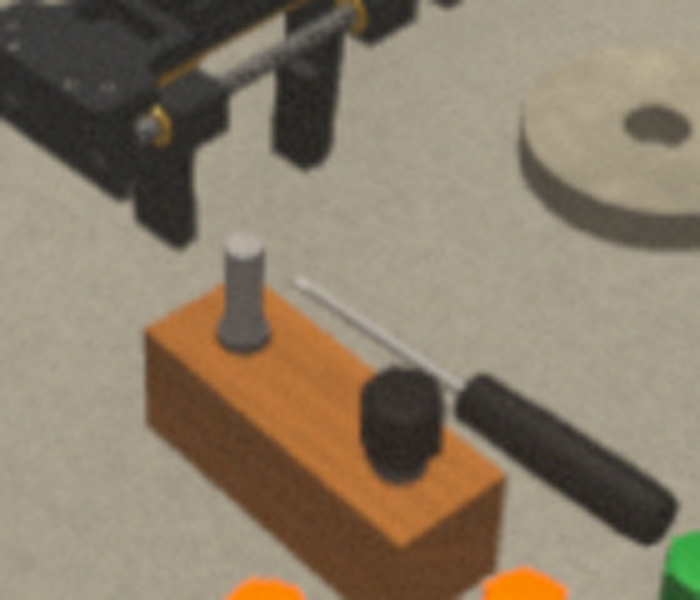

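The open jaws stand either side of the pin (its top at about (245,240) in the crop), clear of everything. Going down.

```bash
python3 -m crank '[0,-0.004,0.0055,0,1.8,2.8,-0.2, 0,0,0,20,0,0,-0.2, 0,0,0,20,0,0,-0.2, 0,0,0,15,0,0,-0.2, 0,0,0,8,0,0,-0.2, 0,0,0,0,0,0,-0.2]'; python3 -c "
from h import *
plan([.516,-.2487,.083],.15)"
```

```text
time: 4.32
ee_pos: [0.5181, -0.2495, 0.1315]
eef_rot: [0.462, 0.534, -0.461, 0.538]
force: [0.0, -0.3, 0.2]
gripper_width: 0.0527
t 4.33 tcp [ 0.5181 -0.2495  0.1315] grasp [ 0.5183 -0.2496  0.0865] jaw yaw 0.15 x [ 0.004 -0.002 -1.   ] F [ 0.  -0.3  0.2] w 0.0527 j [-0.49  0.24  1.98  0.    0.92 -0.64]
turn [ 0.      0.0027 -0.0038] shift now-axes mm [ 3.5 -2.  -1.1] target-axes [ 3.5 -2.  -1.1] world [-2.1  0.8 -3.5]
```

```bash
python3 -m crank '[0,0.0027,-0.0037,3.5,-2,-1,-0.2, 0,0,0,0,0,0,0.5, 0,0,0,0,0,0,1, 0,0,0,0,0,0,1, 0,0,0,0,0,0,1, 0,0,0,0,0,0,1]' 40; python3 -c "
from h import *
plan([.516,-.2487,.083],.15)"
```

```text
time: 5.08
ee_pos: [0.5169, -0.2492, 0.1295]
eef_rot: [0.461, 0.535, -0.461, 0.537]
force: [0.3, 0.4, 0.4]
gripper_width: 0.0146
t 5.08 tcp [ 0.5169 -0.2492  0.1295] grasp [ 0.517  -0.2493  0.0845] jaw yaw 0.15 x [ 0.003 -0.001 -1.   ] F [0.3 0.4 0.4] w 0.0146 j [-0.49  0.24  1.98  0.    0.92 -0.64]
turn [-0.      0.0017 -0.0026] shift now-axes mm [ 1.5 -0.8 -0.6] target-axes [ 1.5 -0.8 -0.6] world [-0.9  0.5 -1.5]
```

```bash
python3 -m crank '[0,0,0,-10,0,0,1, 0,0,0,-25,0,0,1, 0,0,0,-30,0,0,1, 0,0,0,-30,0,0,1, 0,0,0,-15,0,0,1, 0,0,0,0,0,0,1]'; python3 -c "
from h import *
plan([.50,.049,.1945],.15)
c=snap('top','t2.png');crop(c,'t2c.png',350,190,470,280,6)
c=snap('side','s2.png');crop(c,'s2c.png',275,145,415,265,5)"
```

```text
time: 5.82
ee_pos: [0.5168, -0.2493, 0.2405]
eef_rot: [0.461, 0.534, -0.461, 0.538]
force: [-0.7, -0.7, -1.8]
gripper_width: 0.0149
t 5.83 tcp [ 0.5168 -0.2493  0.2405] grasp [ 0.517  -0.2494  0.1955] jaw yaw 0.15 x [ 0.004 -0.002 -1.   ] F [-0.7 -0.7 -1.8] w 0.0149 j [-0.49  0.12  1.89 -0.    1.12 -0.64]
turn [ 0.      0.0028 -0.0036] shift now-axes mm [   0.3   28.  -297.4] target-axes [   1.    28.  -297.4] world [-16.8 298.3  -1. ]
```

View pics/s2c.png

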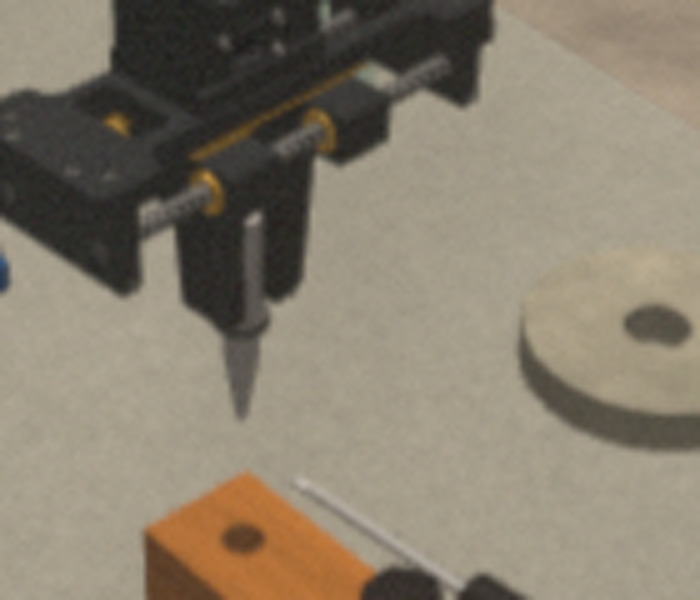

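```bash
cat >> h.py <<'E'
def injaw(c,uv,bias=(0.0014,-0.0007,0)):
    "intersect side ray with jaw mid-plane; return tool coords (mm) rel. grasp point"
    o,M=st(True); p,v=ray(c,uv); p=p-np.array(bias)
    a=M.T@(p-o['ee_pos']); b=M.T@v; q=a-b*a[1]/b[1]; return (q*1000-[45,0,0]).round(1), (o['ee_pos']+M@q).round(4)
E
python3 - <<'E'
from h import *
import pickle
c=pickle.load(open('side0.pkl','rb'))
for u in [(254,217),(247,326),(240,418)]:
    print(injaw(c,(np.array(u)+.5)/5-.5+[275,145]))
E
```

```text
(array([-22.1,  -0. ,   5. ]), array([ 0.5164, -0.2536,  0.2152]))
(array([28.8,  0. ,  1.8]), array([ 0.516 , -0.2505,  0.1643]))
(array([75.5,  0. , -1.7]), array([ 0.5155, -0.247 ,  0.1176]))
```

View pics/t2c.png

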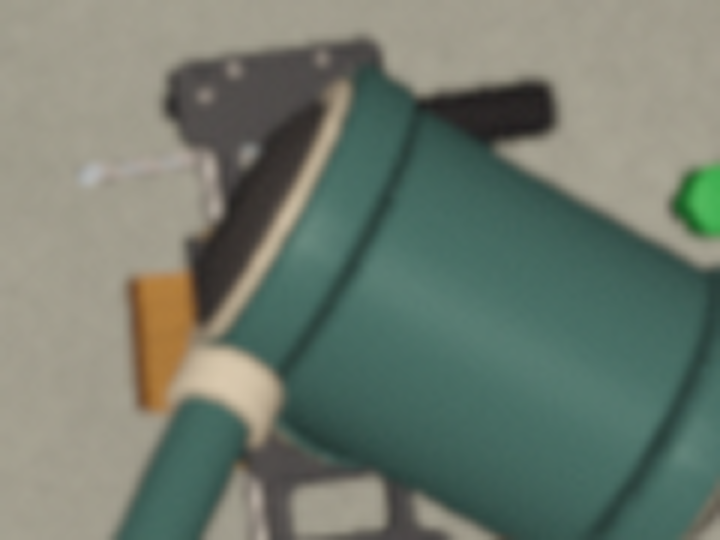

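```bash
python3 -m crank '[0,-0.065,-0.0036,0,0,0,1, 0,0,0,0,9.3,-50,1, 0,0,0,0,9.3,-50,1, 0,0,0,0,9.3,-50,1, 0,0,0,0,0,-50,1, 0,0,0,0,0,-50,1, 0,0,0,0,0,-40,1, 0,0,0,0,0,0,1, 0,0,0,0,0,0,1]'; python3 -c "
from h import *
plan([.50,.049,.1945],.15)
c=snap('top','t3.png')
c=snap('side','s3.png');crop(c,'s3c.png',165,90,305,210,5)"
```

```text
time: 7.05
ee_pos: [0.5001, 0.041, 0.2188]
eef_rot: [0.444, 0.519, -0.477, 0.553]
force: [-0.2, 0.1, -1.7]
gripper_width: 0.0149
t 7.05 tcp [0.5001 0.041  0.2188] grasp [0.5004 0.038  0.1739] jaw yaw 0.1507 x [ 0.006 -0.066 -0.998] F [-0.2  0.1 -1.7] w 0.0149 j [ 0.07  0.01  2.06 -0.08  1.08 -0.05]
turn [0.0008 0.0667 0.0039] shift now-axes mm [-21.2   1.   -6.5] target-axes [-20.7   1.1  -7.9] world [-0.1  8.  20.7]
```

View pics/s3c.png

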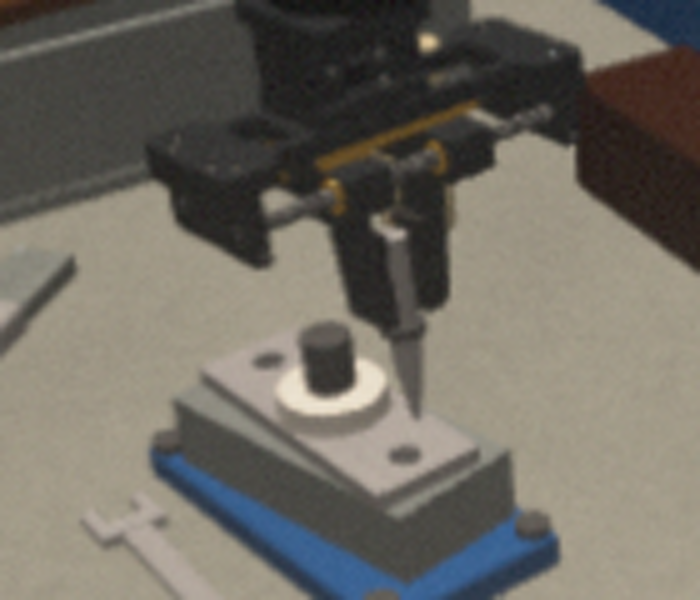

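View pics/t3.png

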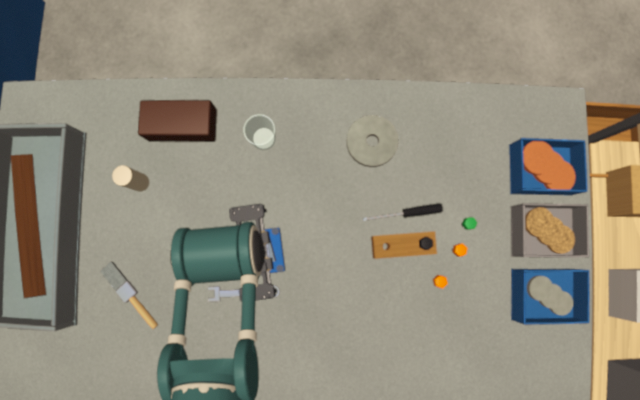

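```bash
python3 - <<'E'
from h import *
import pickle
c=pickle.load(open('side0.pkl','rb'))
for u in [(392,228),(408,328),(417,415)]:
    print(injaw(c,(np.array(u)+.5)/5-.5+[165,90]))
# expected vertical pin image for tip at this place
o,M=st(True)
print((proj(c,np.array([[.5,.05,z] for z in(.2,.1)])+[.0014,-.0007,0])-[165,90])*5)
E
```

```text
(array([-22.5,   0. ,  -0.2]), array([0.5007, 0.039 , 0.1969]))
(array([27.7,  0. ,  0.7]), array([0.5012, 0.0349, 0.1468]))
(array([75.3,  0. , -3. ]), array([0.501 , 0.0353, 0.0991]))
[[376.70585494 210.75805845]
 [398.56681487 398.21776744]]
```

```bash
python3 - <<'E'
from h import *
im=cv2.imread('pics/s3.png'); cv2.imwrite('pics/s3z.png',cv2.resize(im[130:180,220:270],None,fx=12,fy=12,interpolation=cv2.INTER_CUBIC))
im=cv2.imread('pics/s2.png'); cv2.imwrite('pics/s2z.png',cv2.resize(im[183:233,300:350],None,fx=12,fy=12,interpolation=cv2.INTER_CUBIC))
E
```

```text
(no output)
```

View pics/s3z.png

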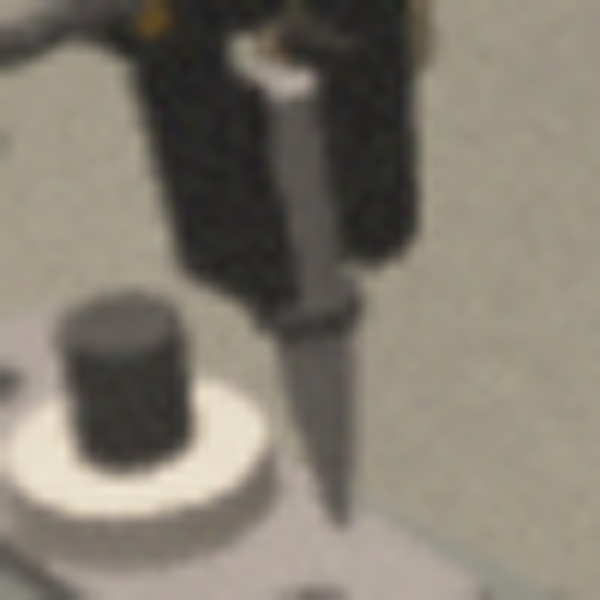

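View pics/s2z.png

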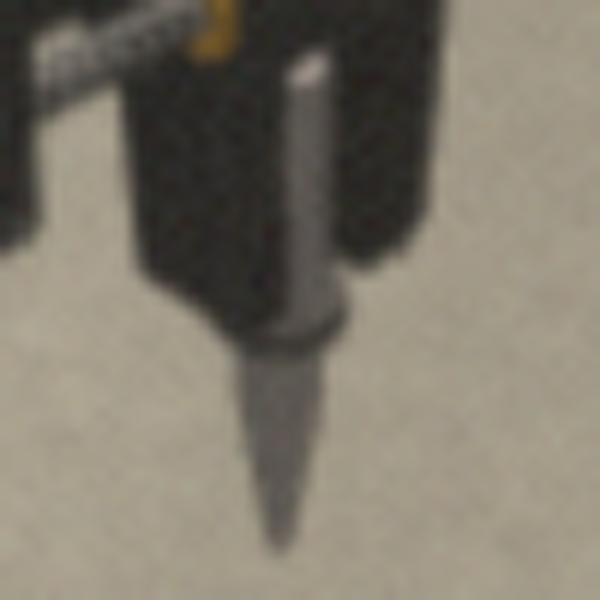

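```bash
python3 - <<'E'
from h import *
import pickle
c=pickle.load(open('side0.pkl','rb'))
def inj(tcp,q,uv):
    M=R.from_quat(q).as_matrix();p,v=ray(c,uv);p=p-np.array([.0014,-.0007,0]);a=M.T@(p-tcp);b=M.T@v;r=a-b*a[1]/b[1];return (r*1000-[45,0,0]).round(1)
for u in [(282,352),(278,552)]: print(inj(np.array([0.5168,-0.2493,0.2405]),[0.461,0.534,-0.461,0.538],(np.array(u)+.5)/12-.5+[300,183]))
for u in [(319,347),(346,527)]: print(inj(np.array([0.5001,0.041,0.2188]),[0.444,0.519,-0.477,0.553],(np.array(u)+.5)/12-.5+[220,130]))
E
```

```text
[39.   0.  -3.1]
[80.3  0.  -4.1]
[36.1  0.  -0.3]
[76.2  0.  -0.3]
```

```bash
python3 - <<'E'
from h import *
import pickle
c=pickle.load(open('side0.pkl','rb'))
def inj(tcp,M,uv,b_=(.0014,-.0007,0)):
    p,v=ray(c,uv);p=p-np.array(b_);a=M.T@(p-tcp);b=M.T@v;r=a-b*a[1]/b[1];return (r*1000-[45,0,0]).round(1)
M=R.from_quat([0.461,0.534,-0.461,0.538]).as_matrix(); print(M.round(4))
for u in [(322.6,228.2),(322.7,228.5),(322.7,229.5),(323.7,228.5)]: print(inj(np.array([0.5168,-0.2493,0.2405]),M,u))
E
```

```text
[[ 0.0043  0.9887  0.1496]
 [-0.0037  0.1496 -0.9887]
 [-1.      0.0037  0.0043]]
[79.6  0.  -4.4]
[80.2  0.  -4.2]
[82.7  0.  -4.2]
[78.5  0.  -1.4]
```

```bash
python3 - <<'E'
from h import *
st()
for i in range(3):
    camera('side'); st()
E
python3 -m crank '[0,0,0,0,0,0,1]'; python3 -c "
from h import *
st()"
```

```text
t 7.15 tcp [0.5006 0.0403 0.2194] grasp [0.5009 0.0374 0.1745] jaw yaw 0.1489 x [ 0.007 -0.066 -0.998] F [ 0.3  0.8 -1.5] w 0.0148 j [ 0.07  0.01  2.06 -0.08  1.08 -0.05]
t 7.2 tcp [0.5008 0.0402 0.2196] grasp [0.5011 0.0373 0.1747] jaw yaw 0.1484 x [ 0.007 -0.066 -0.998] F [-0.5  0.8 -2.1] w 0.015 j [ 0.07  0.01  2.06 -0.08  1.08 -0.05]
t 7.25 tcp [0.5008 0.0402 0.2197] grasp [0.5011 0.0373 0.1748] jaw yaw 0.1483 x [ 0.008 -0.066 -0.998] F [ 0.5 -0.6 -1.8] w 0.0149 j [ 0.07  0.01  2.06 -0.08  1.08 -0.05]
t 7.3 tcp [0.5008 0.0403 0.2199] grasp [0.5012 0.0373 0.1749] jaw yaw 0.1482 x [ 0.008 -0.066 -0.998] F [ 0.3 -0.4 -1.2] w 0.0149 j [ 0.07  0.01  2.06 -0.08  1.08 -0.05]
time: 7.42
ee_pos: [0.5008, 0.0406, 0.22]
eef_rot: [0.445, 0.518, -0.477, 0.553]
force: [0.3, 0.1, -1.0]
gripper_width: 0.0147
t 7.42 tcp [0.5008 0.0406 0.22  ] grasp [0.5012 0.0376 0.1751] jaw yaw 0.1486 x [ 0.008 -0.066 -0.998] F [ 0.3  0.1 -1. ] w 0.0147 j [ 0.07  0.01  2.06 -0.08  1.08 -0.05]
```

```bash
python3 - <<'E'
from h import *
c=snap('side','s4.png'); crop(c,'s4z.png',215,128,275,188,12); st()
E
```

```text
t 7.47 tcp [0.5008 0.0407 0.22  ] grasp [0.5012 0.0378 0.1751] jaw yaw 0.1489 x [ 0.008 -0.066 -0.998] F [ 0.5  0.1 -1.3] w 0.0145 j [ 0.07  0.01  2.06 -0.08  1.08 -0.05]
```

View pics/s4z.png

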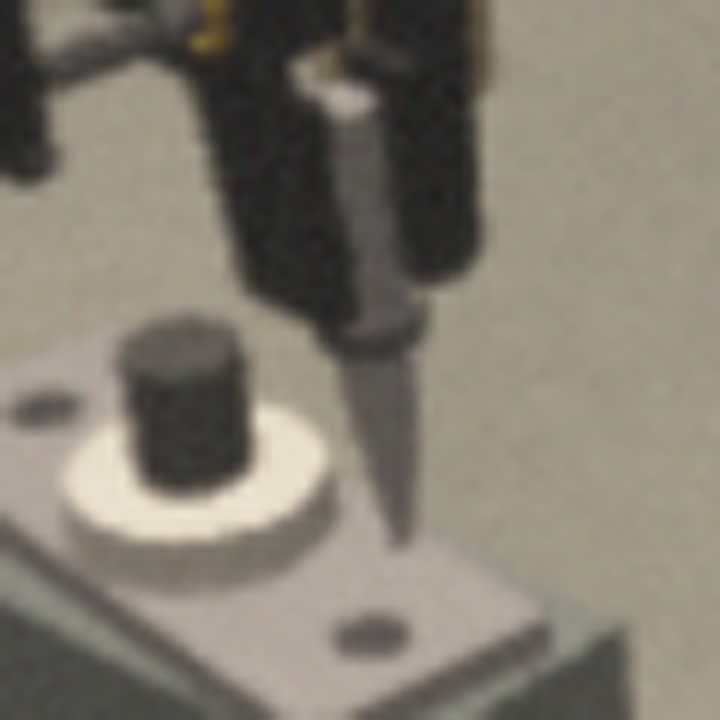

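```bash
python3 - <<'E'
from h import *
import pickle
c=pickle.load(open('side0.pkl','rb'))
f=lambda u:(np.array(u)+.5)/12-.5+[215,128]
print(injaw(c,f((402,547)))); print(injaw(c,f((380,365))))
print('hole b',atz(c,f((371,635)),.07)-[.0014,-.0007,0],'hole a',atz(c,f((45,409)),.07)-[.0014,-.0007,0],'stub',atz(c,f((180,346)),.112)-[.0014,-.0007,0])
E
```

```text
(array([78. ,  0. , -3.5]), array([0.5013, 0.0361, 0.0971]))
(array([36.6,  0. , -1.4]), array([0.5013, 0.0367, 0.1385]))
hole b [0.49832643 0.04932688 0.07      ] hole a [0.48076738 0.16725925 0.07      ] stub [0.48955684 0.10760717 0.112     ]
```

```bash
cat >> h.py <<'E'
def w2t(*d):
    o,M=st(True); return (M.T@np.array(d,float)).round(2)
E
python3 - <<'E'
from h import *
print(w2t(1.7,13.5,-20), w2t(0,0,-10),w2t(1,0,0),w2t(0,1,0))
E
```

```text
[ 19.08   3.72 -14.4 ] [ 9.98  0.02 -0.66] [0.01 0.99 0.15] [-0.07  0.15 -0.99]
```

```bash
python3 -m crank '[0,0,0,6.5,1.3,-5,1, 0,0,0,6.5,1.3,-5,1, 0,0,0,6,1.1,-4.4,1, 0,0,0,0,0,0,1, 0,0,0,0,0,0,1, 0,0,0,0,0,0,1]'; python3 - <<'E'
from h import *
c=snap('side','s5.png'); crop(c,'s5z.png',215,138,275,198,12); st()
c=snap('top','t5.png')
E
```

```text
time: 8.22
ee_pos: [0.5025, 0.0548, 0.2003]
eef_rot: [0.445, 0.518, -0.477, 0.553]
force: [0.1, -0.6, -1.6]
gripper_width: 0.0148
t 8.28 tcp [0.5025 0.0547 0.2003] grasp [0.5029 0.0518 0.1554] jaw yaw 0.1498 x [ 0.009 -0.066 -0.998] F [ 0.   0.3 -0.5] w 0.0151 j [ 0.1   0.03  2.07 -0.08  1.04 -0.02]
```

View pics/s5z.png

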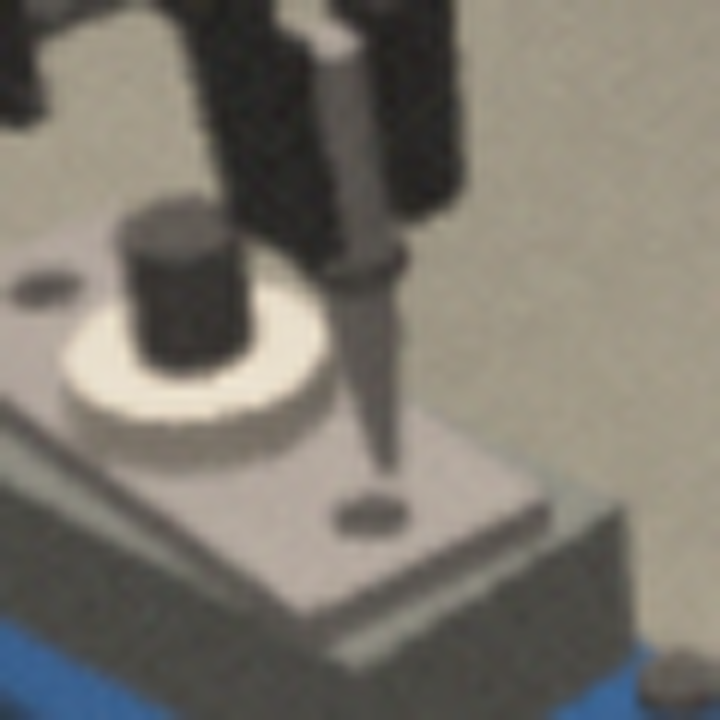

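```bash
python3 - <<'E'
from h import *
import pickle
c=pickle.load(open('side0.pkl','rb'))
f=lambda u:(np.array(u)+.5)/12-.5+[215,138]
print(injaw(c,f((387,475)))); 
for z in (.078,.0795,.081): print(atz(c,f((387,475)),z)-[.0014,-.0007,0])
print(atz(c,f((371,516)),.07)-[.0014,-.0007,0])
print(w2t(0,0,-10))
E
```

```text
(array([77.9,  0. , -3.4]), array([0.5031, 0.05  , 0.0774]))
[0.50275663 0.04923102 0.078     ]
[0.50183222 0.04714185 0.0795    ]
[0.50090781 0.04505269 0.081     ]
[0.49816096 0.04900715 0.07      ]
[ 9.98  0.01 -0.66]
```

The tip, at (387,473) in the crop, stands just above the hole at (371,516) and is biased toward the block's hole, as planned. Lowering gently.

```bash
python3 -m crank '[0,0,0,4,0,-0.26,1, 0,0,0,4,0,-0.26,1, 0,0,0,4,0,-0.27,1, 0,0,0,0,0,0,1]'; python3 -m crank '[0,0,0,2,0,-0.13,1, 0,0,0,2,0,-0.13,1, 0,0,0,2,0,-0.13,1]';python3 -m crank '[0,0,0,2,0,-0.13,1, 0,0,0,0,0,0,1]'
```

```text
time: 8.82
ee_pos: [0.5019, 0.0547, 0.1873]
eef_rot: [0.445, 0.519, -0.477, 0.553]
force: [-1.1, -0.3, -1.7]
gripper_width: 0.0148
time: 9.2
ee_pos: [0.5024, 0.0548, 0.1819]
eef_rot: [0.445, 0.518, -0.477, 0.553]
force: [0.7, -0.2, -1.7]
gripper_width: 0.0146
time: 9.45
ee_pos: [0.5021, 0.0548, 0.1797]
eef_rot: [0.445, 0.519, -0.477, 0.553]
force: [0.5, -0.3, -0.9]
gripper_width: 0.0151
```

```bash
python3 -m crank '[0,0,0,2,0,-0.13,1, 0,0,0,2,0,-0.13,1, 0,0,0,0,0,0,1]'; python3 -m crank '[0,0,0,1,0.7,-0.1,1, 0,0,0,1,0.7,-0.1,1, 0,0,0,0,0,0,1]';python3 -m crank '[0,0,0,1,0.7,-0.1,1, 0,0,0,1,0.7,-0.1,1, 0,0,0,0,0,0,1]'
```

```text
time: 9.82
ee_pos: [0.5023, 0.0548, 0.1758]
eef_rot: [0.445, 0.518, -0.477, 0.553]
force: [-0.4, 1.1, -1.4]
gripper_width: 0.0149
time: 10.2
ee_pos: [0.5033, 0.055, 0.1737]
eef_rot: [0.445, 0.519, -0.477, 0.553]
force: [-1.8, -0.6, -0.7]
gripper_width: 0.0148
time: 10.58
ee_pos: [0.5048, 0.0554, 0.1718]
eef_rot: [0.445, 0.519, -0.477, 0.553]
force: [-3.3, 1.4, 1.2]
gripper_width: 0.0149
```

```bash
python3 -m crank '[0,0,0,1,0.5,-0.1,1, 0,0,0,1,0.5,-0.1,1, 0,0,0,0,0,0,1]';python3 -m crank '[0,0,0,1.5,0,-0.1,1, 0,0,0,1.5,0,-0.1,1, 0,0,0,0,0,0,1]'
```

```text
time: 10.95
ee_pos: [0.506, 0.0556, 0.1698]
eef_rot: [0.445, 0.518, -0.477, 0.553]
force: [-3.1, 0.5, 1.6]
gripper_width: 0.0148
time: 11.32
ee_pos: [0.506, 0.0555, 0.1666]
eef_rot: [0.445, 0.518, -0.477, 0.553]
force: [-3.2, 0.1, 0.0]
gripper_width: 0.0145
```

```bash
python3 - <<'E'
from h import *
c=snap('side','s6.png'); crop(c,'s6z.png',200,138,280,198,10); st()
E
```

```text
t 11.38 tcp [0.506  0.0555 0.1667] grasp [0.5063 0.0525 0.1218] jaw yaw 0.1499 x [ 0.008 -0.066 -0.998] F [-2.5  0.3 -0.4] w 0.0145 j [ 0.1   0.08  2.09 -0.08  0.97 -0.01]
```

View pics/s6z.png

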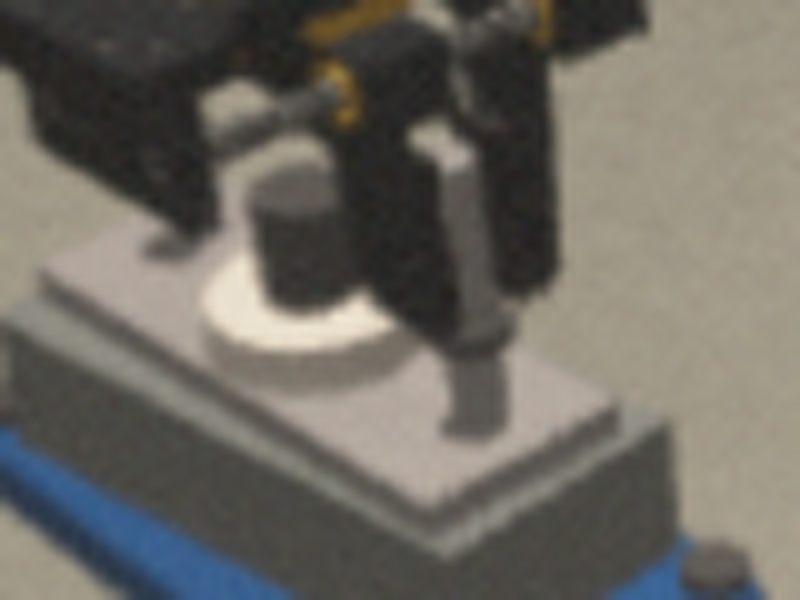

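```bash
python3 -m crank '[0,0,0,1.5,0,-0.1,1, 0,0,0,1.5,0,-0.1,1, 0,0,0,1.5,0,-0.1,1, 0,0,0,0,0,0,1]';python3 -m crank '[0,0,0,1.5,0,-0.1,1, 0,0,0,1.5,0,-0.1,1, 0,0,0,0,0,0,1]'
```

```text
time: 11.88
ee_pos: [0.5059, 0.0555, 0.1621]
eef_rot: [0.445, 0.518, -0.477, 0.553]
force: [-2.2, 0.9, -0.6]
gripper_width: 0.015
time: 12.25
ee_pos: [0.506, 0.0555, 0.1592]
eef_rot: [0.445, 0.518, -0.477, 0.553]
force: [-3.6, 1.4, 0.6]
gripper_width: 0.0148
```

```bash
python3 -m crank '[0,0,0,1.5,0,-0.1,1, 0,0,0,1.5,0,-0.1,1, 0,0,0,0,0,0,1]';python3 -m crank '[0,0,0,1.5,0,-0.1,1, 0,0,0,1.5,0,-0.1,1, 0,0,0,0,0,0,1]'
```

```text
time: 12.62
ee_pos: [0.5059, 0.0555, 0.156]
eef_rot: [0.445, 0.518, -0.477, 0.553]
force: [-1.8, -0.7, -0.6]
gripper_width: 0.0148
time: 13.0
ee_pos: [0.5059, 0.0555, 0.1532]
eef_rot: [0.445, 0.518, -0.477, 0.553]
force: [-2.3, -0.1, -1.3]
gripper_width: 0.0152
```

```bash
python3 -m crank '[0,0,0,1.5,0,-0.1,1, 0,0,0,1.5,0,-0.1,1, 0,0,0,0,0,0,1]';python3 -m crank '[0,0,0,1.5,0,-0.1,1, 0,0,0,0,0,0,1]';python3 -m crank '[0,0,0,1,0,-0.07,1, 0,0,0,0,0,0,1]'
```

```text
time: 13.38
ee_pos: [0.506, 0.0555, 0.1502]
eef_rot: [0.445, 0.518, -0.477, 0.553]
force: [-3.0, 0.0, -1.0]
gripper_width: 0.0142
time: 13.62
ee_pos: [0.5061, 0.0555, 0.1488]
eef_rot: [0.445, 0.518, -0.477, 0.553]
force: [-2.5, -1.1, -0.5]
gripper_width: 0.0148
time: 13.88
ee_pos: [0.5062, 0.0555, 0.1479]
eef_rot: [0.445, 0.518, -0.477, 0.553]
force: [-1.9, -0.1, 0.7]
gripper_width: 0.0146
```

```bash
python3 -m crank '[0,0,0,1,0,-0.07,1, 0,0,0,0,0,0,1]';python3 -m crank '[0,0,0,0.7,0,-0.05,1, 0,0,0,0,0,0,1]';python3 -m crank '[0,0,0,0.7,0,-0.05,1, 0,0,0,0,0,0,1]'; python3 - <<'E'
from h import *
c=snap('side','s7.png'); crop(c,'s7z.png',200,138,280,198,10); st()
E
```

```text
time: 14.12
ee_pos: [0.5062, 0.0555, 0.147]
eef_rot: [0.445, 0.518, -0.477, 0.553]
force: [-2.0, 0.1, 0.2]
gripper_width: 0.0145
time: 14.38
ee_pos: [0.5062, 0.0555, 0.1463]
eef_rot: [0.445, 0.518, -0.477, 0.553]
force: [-1.8, -0.4, 2.1]
gripper_width: 0.015
time: 14.62
ee_pos: [0.5062, 0.0555, 0.1456]
eef_rot: [0.445, 0.518, -0.477, 0.553]
force: [-1.1, -0.1, 1.6]
gripper_width: 0.0145
t 14.68 tcp [0.5062 0.0555 0.1456] grasp [0.5066 0.0526 0.1007] jaw yaw 0.1499 x [ 0.009 -0.066 -0.998] F [-0.8  0.4  0.4] w 0.015 j [ 0.1   0.11  2.1  -0.08  0.93 -0.  ]
```

View pics/s7z.png

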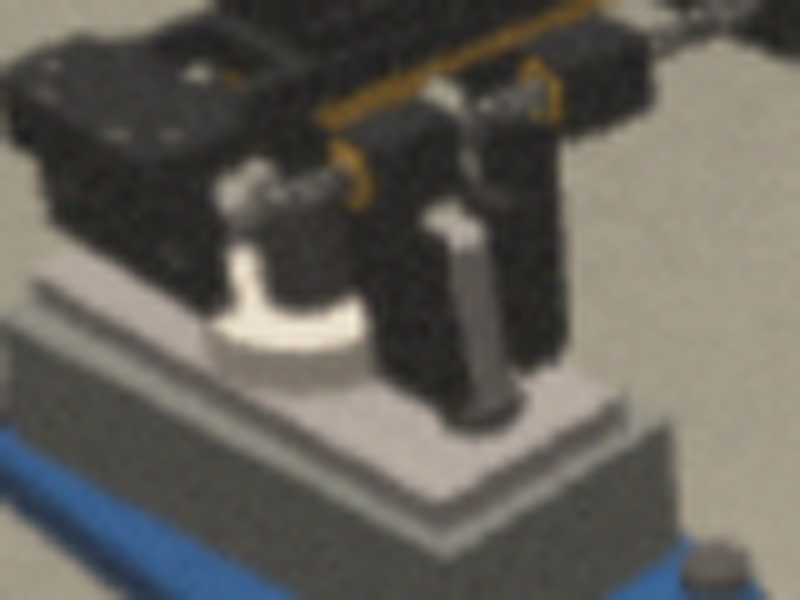

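```bash
python3 -m crank '[0,0,0,0.8,0,-0.05,1, 0,0,0,0,0,0,1]';python3 -m crank '[0,0,0,0.8,0,-0.05,1, 0,0,0,0,0,0,1]';python3 -m crank '[0,0,0,0.8,0,-0.05,1, 0,0,0,0,0,0,1]'
```

```text
time: 14.92
ee_pos: [0.5062, 0.0555, 0.1449]
eef_rot: [0.445, 0.518, -0.477, 0.553]
force: [-2.2, -0.8, 3.0]
gripper_width: 0.0148
time: 15.18
ee_pos: [0.5064, 0.0554, 0.1447]
eef_rot: [0.445, 0.518, -0.477, 0.553]
force: [-3.1, -0.4, 6.5]
gripper_width: 0.0147
time: 15.42
ee_pos: [0.5068, 0.0555, 0.1446]
eef_rot: [0.445, 0.518, -0.476, 0.554]
force: [-3.2, -1.4, 10.2]
gripper_width: 0.0148
```

```bash
python3 -m crank '[0,0,0,-1.2,0,0.08,1, 0,0,0,0,0,0,0.4, 0,0,0,0,0,0,-0.2, 0,0,0,0,0,0,-0.2, 0,0,0,0,0,0,-0.2]'; python3 - <<'E'
from h import *
c=snap('side','s8.png'); crop(c,'s8z.png',200,138,280,198,10); st()
E
```

```text
time: 16.05
ee_pos: [0.5059, 0.0555, 0.1441]
eef_rot: [0.445, 0.518, -0.477, 0.553]
force: [0.4, 0.2, -0.4]
gripper_width: 0.0522
t 16.1 tcp [0.5059 0.0555 0.1441] grasp [0.5063 0.0526 0.0992] jaw yaw 0.1499 x [ 0.008 -0.066 -0.998] F [ 0.2  0.8 -0.6] w 0.0525 j [ 0.1   0.11  2.1  -0.08  0.93 -0.  ]
```

View pics/s8z.png

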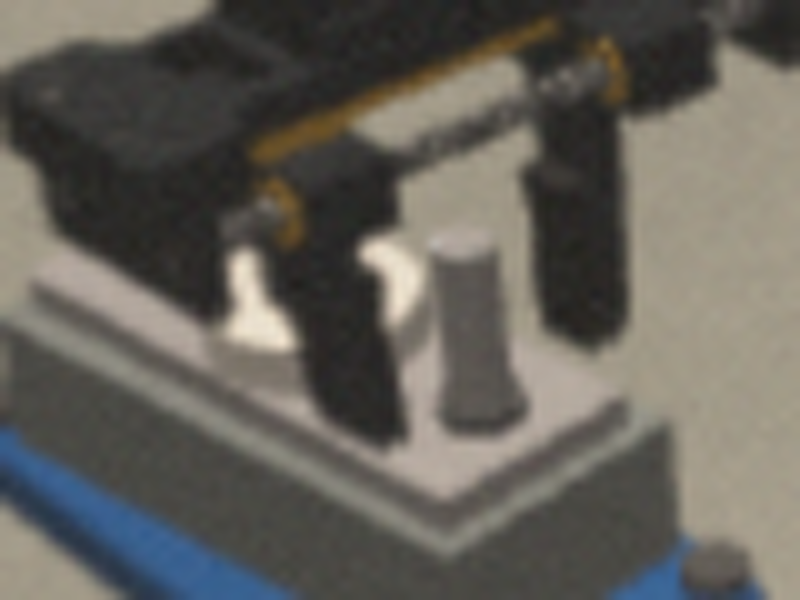

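```bash
python3 -m crank '[0,0,0,-20,0,0,-0.2, 0,0,0,-30,0,0,-0.2, 0,0,0,-30,0,0,-0.2, 0,0,0,-20,0,0,-0.2, 0,0.066,0.006,0,0,0,-0.2, 0,0,0,0,0,0,-0.2]'; python3 - <<'E'
from h import *
c=snap('side','s9.png'); crop(c,'s9z.png',190,138,290,213,8)
plan([.5247,-.336,.15],.1)
E
```

```text
time: 16.85
ee_pos: [0.5053, 0.0616, 0.2444]
eef_rot: [0.463, 0.534, -0.46, 0.537]
force: [-0.2, -0.8, 0.6]
gripper_width: 0.053
t 16.9 tcp [0.505  0.0616 0.2439] grasp [0.5052 0.0616 0.1989] jaw yaw 0.149 x [ 0.004 -0.001 -1.   ] F [-0.4  0.3  0.3] w 0.0531 j [ 0.07 -0.01  2.02 -0.    1.12 -0.08]
turn [ 0.049   0.0011 -0.0039] shift now-axes mm [ 49.3 -39.8 396.1] target-axes [ 48.9 -20.1 397.6] world [  19.7 -397.6  -48.9]
```

View pics/s9z.png

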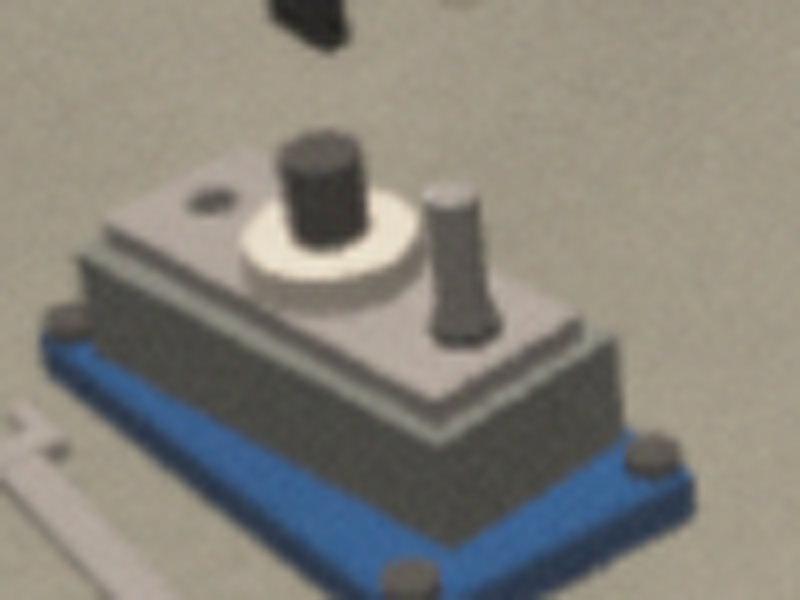

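```bash
python3 -m crank '[0,0,0,0,-5,49.5,-0.3, 0,0,0,0,-5,49.5,-0.3, 0,0,0,0,-5,49.5,-0.3, 0,0,0,0,-5,49.5,-0.3, 0,0,0,0,-5,49.5,-0.3, 0,0,0,10,-5,49.5,-0.3, 0,0,0,20,-5,49.5,-0.3, 0,0,0,20,-5,49.5,-0.3, 0,0,0,0,0,0,-0.3, 0,0,0,0,0,0,-0.3, 0,0,0,0,0,0,-0.3, 0,0,0,0,0,0,-0.3]'; python3 - <<'E'
from h import *
c=snap('side','s10.png'); crop(c,'s10z.png',300,180,420,285,6)
plan([.5247,-.336,.082],.15)
E
```

```text
time: 18.4
ee_pos: [0.5255, -0.3344, 0.1949]
eef_rot: [0.462, 0.535, -0.46, 0.538]
force: [-0.8, -0.0, 1.2]
gripper_width: 0.0573
t 18.45 tcp [ 0.5255 -0.3345  0.1948] grasp [ 0.5257 -0.3345  0.1498] jaw yaw 0.1515 x [ 0.005 -0.    -1.   ] F [-0.2 -0.2 -0.1] w 0.0576 j [-0.61  0.25  1.83  0.    1.06 -0.76]
turn [ 0.0015  0.0011 -0.005 ] shift now-axes mm [67.8 -1.3  1.3] target-axes [67.8 -1.   1.4] world [ -0.8  -1.5 -67.8]
```

View pics/s10z.png

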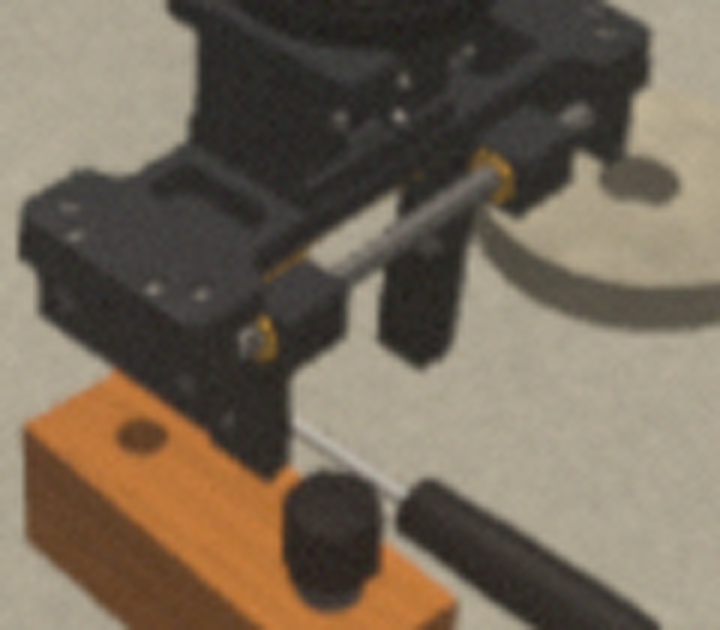

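```bash
python3 -m crank '[0,0.001,-0.005,15,-1,1.4,-0.3, 0,0,0,20,0,0,-0.3, 0,0,0,20,0,0,-0.3, 0,0,0,12.5,0,0,-0.3, 0,0,0,0,0,0,-0.3, 0,0,0,0,0,0,-0.3]'; python3 - <<'E'
from h import *
plan([.5247,-.336,.082],.15)
E
```

```text
time: 19.2
ee_pos: [0.5246, -0.3372, 0.1268]
eef_rot: [0.461, 0.536, -0.461, 0.536]
force: [-0.3, 0.1, 0.1]
gripper_width: 0.0572
t 19.2 tcp [ 0.5246 -0.3372  0.1268] grasp [ 0.5246 -0.3371  0.0818] jaw yaw 0.15 x [-0.  0. -1.] F [-0.3  0.1  0.1] w 0.0572 j [-0.61  0.33  1.87 -0.    0.94 -0.76]
turn [ 0.     -0.0003  0.0004] shift now-axes mm [-0.2  0.3 -1.1] target-axes [-0.2  0.3 -1.1] world [0.1 1.2 0.2]
```

```bash
python3 -m crank '[0,0,0,0,0,-1,-0.3, 0,0,0,0,0,0,0.2, 0,0,0,0,0,0,1, 0,0,0,0,0,0,1, 0,0,0,0,0,0,1, 0,0,0,0,0,0,1]' 35;  python3 - <<'E'
from h import *
st()
E
python3 -m crank '[0,0,0,-10,0,0,1, 0,0,0,-25,0,0,1, 0,0,0,-25,0,0,1, 0,0,0,-25,0,0,1, 0,0,0,-25,0,0,1, 0,0,0,0,0,0,1, 0,0,0,0,0,0,1, 0,0,0,0,0,0,1, 0,0,0,0,0,0,1]'; python3 - <<'E'
from h import *
c=snap('side','s11.png'); crop(c,'s11z.png',310,160,380,230,9)
plan([.4735,.166,.19],.15)
E
```

```text
time: 19.95
ee_pos: [0.5243, -0.336, 0.1268]
eef_rot: [0.461, 0.536, -0.461, 0.536]
force: [-0.2, 0.7, 2.0]
gripper_width: 0.0289
t 19.95 tcp [ 0.5243 -0.336   0.1268] grasp [ 0.5243 -0.336   0.0818] jaw yaw 0.1501 x [-0.  0. -1.] F [-0.2  0.7  2. ] w 0.0289 j [-0.61  0.33  1.87  0.    0.94 -0.76]
time: 21.08
ee_pos: [0.5237, -0.3356, 0.2352]
eef_rot: [0.461, 0.537, -0.461, 0.535]
force: [0.2, -0.4, 0.6]
gripper_width: 0.0289
t 21.12 tcp [ 0.5238 -0.3357  0.2354] grasp [ 0.5237 -0.3356  0.1904] jaw yaw 0.15 x [-0.002  0.002 -1.   ] F [-0.4  0.2 -0.6] w 0.0291 j [-0.61  0.22  1.79 -0.    1.14 -0.76]
turn [ 0.     -0.002   0.0021] shift now-axes mm [   1.3   25.2 -503.6] target-axes [ 4.000e-01  2.520e+01 -5.036e+02] world [-5.030e+01  5.017e+02 -4.000e-01]
```

View pics/s11z.png

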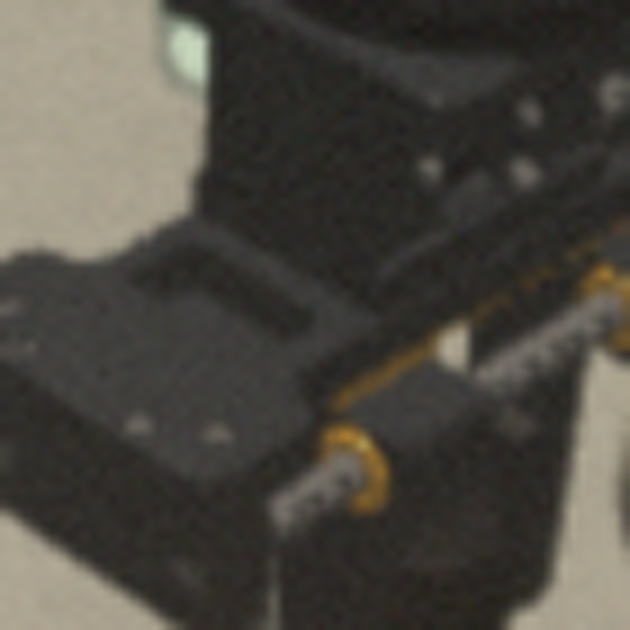

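Wrong crop window; re-cropping lower.

```bash
python3 - <<'E'
from h import *
im=cv2.imread('pics/s11.png'); cv2.imwrite('pics/s11y.png',cv2.resize(im[200:260,325:385],None,fx=10,fy=10,interpolation=cv2.INTER_CUBIC))
E
```

```text
(no output)
```

View pics/s11y.png

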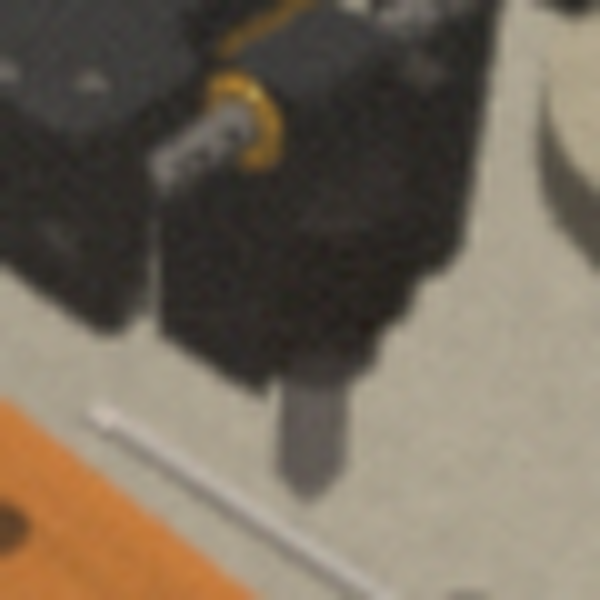

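```bash
python3 - <<'E'
from h import *
import pickle
c=pickle.load(open('side0.pkl','rb'))
f=lambda u:(np.array(u)+.5)/10-.5+[325,200]
for u in [(312,380),(311,470),(307,499)]: print(injaw(c,f(u)))
print((proj(c,np.array([[.524,-.3357,.17],[.524,-.3357,.13]])+[.0014,-.0007,0])-[325,200])*10)
E
```

```text
(array([36.7, -0. , -0.3]), array([ 0.5236, -0.3352,  0.1537]))
(array([57.2,  0. ,  0.9]), array([ 0.5237, -0.3364,  0.1332]))
(array([64.5,  0. ,  0.4]), array([ 0.5236, -0.3359,  0.1259]))
[[315.72687568 304.88382949]
 [304.39520846 475.8488251 ]]
```

```bash
python3 - <<'E'
from h import *
import pickle
c=pickle.load(open('side0.pkl','rb'))
f=lambda u:(np.array(u)+.5)/8-.5+[190,138]
B=[.0014,-.0007,0]
print('hole a',atz(c,f((212,200)),.07)-B,'stub',atz(c,f((325,146)),.112)-B,'pin top',atz(c,f((453,196)),.12)-B)
E
python3 -m crank '[0,0,0,-15,2.5,-50,1, 0,0,0,-10,2.5,-50,1, 0,0,0,0,2.5,-50,1, 0,0,0,0,2.5,-50,1, 0,0,0,0,2.5,-50,1, 0,0,0,0,2.5,-50,1, 0,0,0,0,2.5,-50,1, 0,0,0,0,2.5,-50,1, 0,0,0,0,2.5,-50,1, 0,0,0,0,2.7,-53,1, 0,0,0,0,0,0,1, 0,0,0,0,0,0,1]'
python3 -m crank '[0,-0.002,0.002,0,0,0,1, 0,0,0,0,0,0,1]'
python3 - <<'E'
from h import *
c=snap('side','s12.png'); crop(c,'s12z.png',190,98,290,173,8)
c=snap('top','t12.png'); crop(c,'t12z.png',190,220,290,290,8)
plan([.4735,.1655,.19],.15)
E
```

```text
hole a [0.47413002 0.16640269 0.07      ] stub [0.49201499 0.10910329 0.112     ] pin top [0.50530868 0.04846904 0.12      ]
time: 22.62
ee_pos: [0.4738, 0.1649, 0.2615]
eef_rot: [0.46, 0.537, -0.461, 0.536]
force: [0.1, -0.1, -1.0]
gripper_width: 0.0288
time: 22.88
ee_pos: [0.4741, 0.164, 0.2618]
eef_rot: [0.462, 0.535, -0.462, 0.536]
force: [-0.4, -0.9, 0.1]
gripper_width: 0.0291
t 22.98 tcp [0.4742 0.1642 0.2618] grasp [0.4742 0.1642 0.2168] jaw yaw 0.1484 x [ 0.001 -0.001 -1.   ] F [ 0.1  0.2 -1.9] w 0.0293 j [ 0.28 -0.04  2.01 -0.    1.16  0.14]
turn [-0.0016  0.0013 -0.0012] shift now-axes mm [26.8 -0.5 -1.4] target-axes [26.8 -0.5 -1.4] world [ -0.7   1.3 -26.8]
```

View pics/s12z.png

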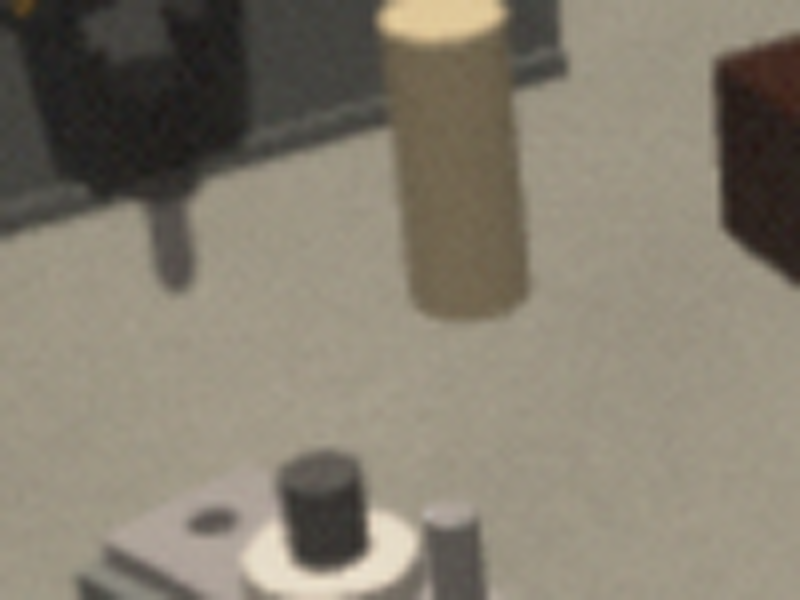

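```bash
python3 -m crank '[-0.0016,0,0,0,-0.1,-1.8,1, 0,0,0,20,0,0,1, 0,0,0,25,0,0,1, 0,0,0,20,0,0,1, 0,0,0,8,0,0,1, 0,0,0,0,0,0,1, 0,0,0,0,0,0,1, 0,0,0,0,0,0,1]'
python3 - <<'E'
from h import *
c=snap('side','s13.png'); crop(c,'s13z.png',190,113,265,173,10)
c=snap('top','t13.png')
plan([.4738,.166,.14],.15)
E
```

```text
time: 23.98
ee_pos: [0.4743, 0.167, 0.1899]
eef_rot: [0.461, 0.535, -0.46, 0.537]
force: [-0.0, 0.5, -0.5]
gripper_width: 0.029
t 24.07 tcp [0.4741 0.167  0.1896] grasp [0.4742 0.1669 0.1446] jaw yaw 0.1517 x [ 0.003 -0.001 -1.   ] F [-0.2 -0.9 -1. ] w 0.0292 j [ 0.29  0.04  2.08 -0.    1.02  0.14]
turn [ 0.0017  0.0011 -0.0025] shift now-axes mm [ 4.6 -0.4  0.9] target-axes [ 4.6 -0.4  0.9] world [-0.3 -1.  -4.6]
```

View pics/s13z.png

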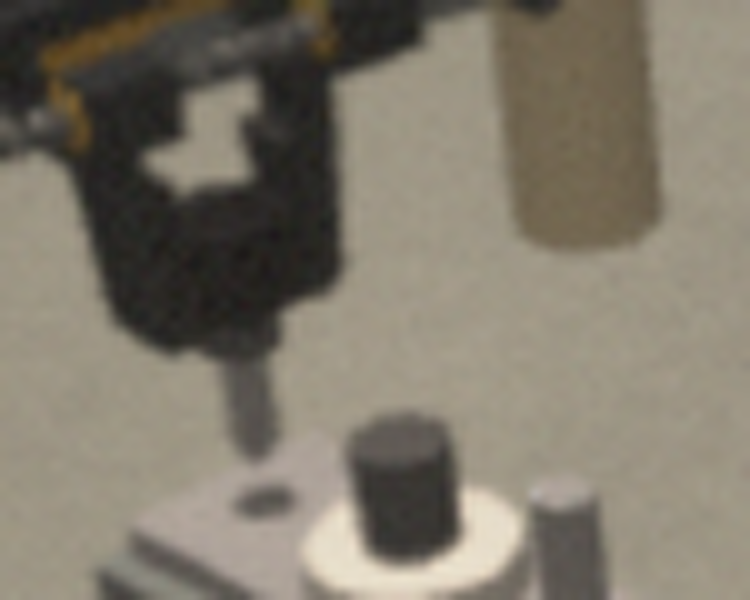

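```bash
python3 - <<'E'
from h import *
import pickle
c=pickle.load(open('side0.pkl','rb'))
f=lambda u:(np.array(u)+.5)/10-.5+[190,113]
B=[.0014,-.0007,0]
print('hole a',atz(c,f((266,501)),.07)-B,'tip',injaw(c,f((258,460))),'shank',injaw(c,f((246,365))),'stub',atz(c,f((402,438)),.112)-B)
v=(proj(c,np.array([[.474,.166,.12],[.474,.166,.084]])+B)-[190,113])*10;print(v)
E
```

```text
hole a [0.47413747 0.16587714 0.07      ] tip (array([63.1,  0. , -0.5]), array([0.4743, 0.1674, 0.0815])) shank (array([34.4,  0. ,  1.2]), array([0.4745, 0.1657, 0.1102])) stub [0.49002537 0.10741674 0.112     ]
[[233.76775708 326.57605245]
 [253.35207809 449.75671172]]
```

```bash
python3 -m crank '[0.0015,0.001,-0.0025,0,-0.2,0.9,1, 0,0,0,5,0,0,1, 0,0,0,4,0,0,1, 0,0,0,4,0,0,1, 0,0,0,0,0,0,1]'
python3 -m crank '[0,0,0,2,0,0,1, 0,0,0,2,0,0,1, 0,0,0,2,0,0,1, 0,0,0,0,0,0,1]'; python3 -c "
from h import *
st()"
```

```text
time: 24.7
ee_pos: [0.4732, 0.1657, 0.1752]
eef_rot: [0.46, 0.537, -0.462, 0.536]
force: [0.0, 0.1, -0.5]
gripper_width: 0.0289
time: 25.2
ee_pos: [0.4742, 0.1662, 0.1702]
eef_rot: [0.461, 0.536, -0.461, 0.536]
force: [0.3, 1.4, 0.1]
gripper_width: 0.0291
t 25.2 tcp [0.4742 0.1662 0.1702] grasp [0.4742 0.1662 0.1252] jaw yaw 0.1501 x [ 0.  0. -1.] F [0.3 1.4 0.1] w 0.0291 j [0.29 0.06 2.1  0.   0.98 0.14]
```

```bash
python3 -m crank '[0,0,0,1.5,0,0,1, 0,0,0,1.5,0,0,1, 0,0,0,0,0,0,1]'; python3 -m crank '[0,0,0,1.5,0,0,1, 0,0,0,1.5,0,0,1, 0,0,0,0,0,0,1]'; python3 -m crank '[0,0,0,1.5,0,0,1, 0,0,0,1.5,0,0,1, 0,0,0,0,0,0,1]'
```

```text
time: 25.58
ee_pos: [0.4742, 0.1662, 0.1671]
eef_rot: [0.461, 0.536, -0.461, 0.536]
force: [3.4, 3.8, 1.1]
gripper_width: 0.0291
time: 25.95
ee_pos: [0.4738, 0.1661, 0.164]
eef_rot: [0.461, 0.536, -0.461, 0.536]
force: [2.6, 4.2, 2.8]
gripper_width: 0.029
time: 26.32
ee_pos: [0.4735, 0.1659, 0.1607]
eef_rot: [0.461, 0.536, -0.462, 0.536]
force: [2.2, 5.0, 0.7]
gripper_width: 0.029
```

```bash
python3 -m crank '[0,0,0,0,0.5,-0.8,1, 0,0,0,0,0,0,1]'; python3 -m crank '[0,0,0,1.5,0,0,1, 0,0,0,1.5,0,0,1, 0,0,0,0,0,0,1]'; python3 -m crank '[0,0,0,1.5,0,0,1, 0,0,0,1.5,0,0,1, 0,0,0,0,0,0,1]'
```

```text
time: 26.58
ee_pos: [0.4735, 0.1665, 0.1604]
eef_rot: [0.46, 0.537, -0.462, 0.536]
force: [1.5, 2.9, 1.8]
gripper_width: 0.029
time: 26.95
ee_pos: [0.4735, 0.1665, 0.1573]
eef_rot: [0.46, 0.537, -0.462, 0.536]
force: [1.0, 3.2, -0.7]
gripper_width: 0.029
time: 27.32
ee_pos: [0.4737, 0.1666, 0.1545]
eef_rot: [0.46, 0.536, -0.462, 0.536]
force: [0.6, 3.0, -1.2]
gripper_width: 0.029
```

```bash
python3 -m crank '[0,0,0,1.5,0,-0.2,1, 0,0,0,1.5,0,-0.2,1, 0,0,0,0,0,0,1]'; python3 -m crank '[0,0,0,1.5,0,0,1, 0,0,0,1.5,0,0,1, 0,0,0,0,0,0,1]'; python3 -m crank '[0,0,0,1.5,0,0,1, 0,0,0,1.5,0,0,1, 0,0,0,0,0,0,1]'
```

```text
time: 27.7
ee_pos: [0.4737, 0.1669, 0.1515]
eef_rot: [0.46, 0.536, -0.462, 0.536]
force: [0.3, 0.6, -1.5]
gripper_width: 0.0292
time: 28.08
ee_pos: [0.4737, 0.167, 0.1486]
eef_rot: [0.46, 0.536, -0.462, 0.536]
force: [0.1, 0.8, -1.2]
gripper_width: 0.0292
time: 28.45
ee_pos: [0.4738, 0.1671, 0.1456]
eef_rot: [0.461, 0.536, -0.462, 0.536]
force: [0.6, 0.1, -1.8]
gripper_width: 0.0295
```

```bash
python3 -m crank '[0,0,0,1.5,0,0,1, 0,0,0,1,0,0,1, 0,0,0,0,0,0,1]'; python3 -m crank '[0,0,0,0.8,0,0,1, 0,0,0,0,0,0,1]'; python3 -m crank '[0,0,0,0.8,0,0,1, 0,0,0,0,0,0,1]';python3 - <<'E'
from h import *
c=snap('side','s14.png'); crop(c,'s14z.png',190,123,265,183,10)
E
```

```text
time: 28.82
ee_pos: [0.4738, 0.1671, 0.1432]
eef_rot: [0.461, 0.536, -0.462, 0.536]
force: [1.1, 0.2, -0.5]
gripper_width: 0.0289
time: 29.08
ee_pos: [0.4739, 0.1671, 0.1425]
eef_rot: [0.461, 0.536, -0.462, 0.536]
force: [0.5, 1.0, -1.8]
gripper_width: 0.0288
time: 29.32
ee_pos: [0.4739, 0.1671, 0.1418]
eef_rot: [0.461, 0.536, -0.462, 0.536]
force: [-0.1, 0.3, -0.5]
gripper_width: 0.0292
```

View pics/s14z.png

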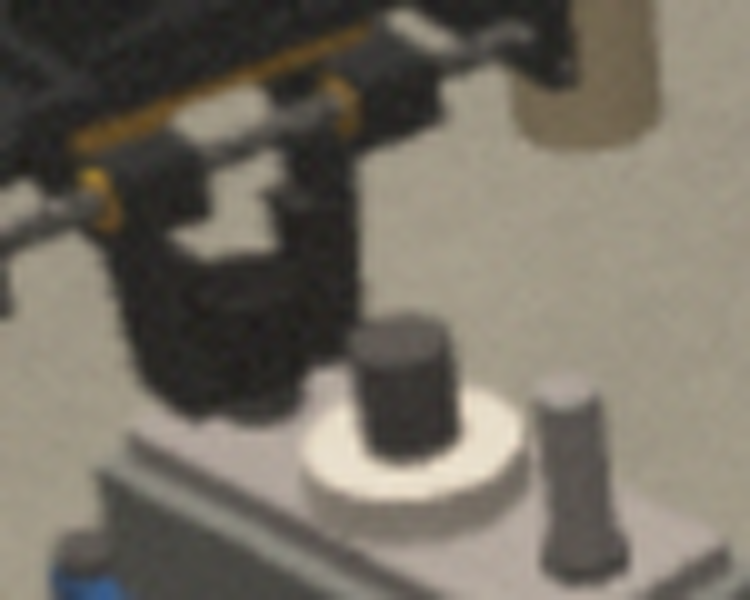

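```bash
python3 -m crank '[0,0,0,0.8,0,0,1, 0,0,0,0,0,0,1]'; python3 -m crank '[0,0,0,0.8,0,0,1, 0,0,0,0,0,0,1]'; python3 -m crank '[0,0,0,0.8,0,0,1, 0,0,0,0,0,0,1]'
```

```text
time: 29.62
ee_pos: [0.474, 0.1672, 0.1417]
eef_rot: [0.461, 0.536, -0.462, 0.536]
force: [-2.6, -1.5, 4.1]
gripper_width: 0.0288
time: 29.88
ee_pos: [0.4742, 0.1672, 0.1416]
eef_rot: [0.461, 0.536, -0.461, 0.536]
force: [-4.3, -0.1, 10.3]
gripper_width: 0.0291
time: 30.12
ee_pos: [0.4747, 0.1674, 0.1416]
eef_rot: [0.461, 0.536, -0.461, 0.536]
force: [-4.7, -0.8, 13.2]
gripper_width: 0.029
```

```bash
python3 -m crank '[0,0,0,-1.6,0,0,1, 0,0,0,0,0,0,0.2, 0,0,0,0,0,0,-0.3, 0,0,0,0,0,0,-0.3, 0,0,0,0,0,0,-0.3]'; python3 -c "
from h import *
st()"; python3 -m crank '[0,0,0,-15,0,0,-0.3, 0,0,0,-25,0,0,-0.3, 0,0,0,-40,0,0,-0.3, 0,0,0,-40,0,0,-0.3, 0,0,0,-30,0,40,-0.3, 0,0,0,0,0,0,-0.3, 0,0,0,0,0,0,-0.3]'; python3 - <<'E'
from h import *
c=snap('side','s15.png'); crop(c,'s15z.png',190,128,290,203,8)
c=snap('top','t15.png'); st()
E
```

```text
time: 30.75
ee_pos: [0.4738, 0.1671, 0.1407]
eef_rot: [0.461, 0.536, -0.462, 0.536]
force: [-0.6, -0.1, -0.2]
gripper_width: 0.0576
t 30.75 tcp [0.4738 0.1671 0.1407] grasp [0.4737 0.167  0.0957] jaw yaw 0.1502 x [-0.002 -0.001 -1.   ] F [-0.6 -0.1 -0.2] w 0.0576 j [ 0.29  0.1   2.12 -0.    0.92  0.14]
time: 31.62
ee_pos: [0.4798, 0.1277, 0.2911]
eef_rot: [0.461, 0.536, -0.462, 0.536]
force: [-0.8, -0.3, 0.1]
gripper_width: 0.057
t 31.73 tcp [0.4792 0.128  0.2898] grasp [0.4791 0.128  0.2448] jaw yaw 0.1505 x [-0.003 -0.001 -1.   ] F [-0.5 -0.3  0.1] w 0.0574 j [ 0.21 -0.07  1.99  0.    1.22  0.06]
```

View pics/s15z.png

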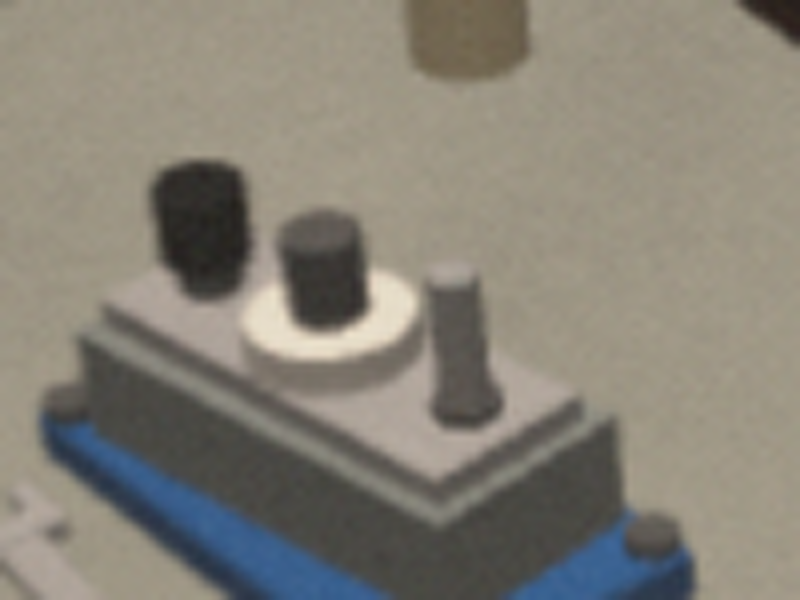

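```bash
python3 - <<'E'
from h import *
c=snap('side'); B=[.0014,-.0007,0]
g=lambda P:((proj(c,np.array(P)+B)-[190,128]+.5)*8-.5).round(0).tolist()
print('pin axis at z .07,.12',g([[.5062,.0498,.07],[.5062,.0498,.12]]),'bolt z .07,.108',g([[.4737,.1662,.07],[.4737,.1662,.108]]))
st(); env.hand_in()
E
```

```text
pin axis at z .07,.12 [[470.0, 414.0], [454.0, 273.0]] bolt z .07,.108 [[211.0, 281.0], [195.0, 178.0]]
t 31.77 tcp [0.4792 0.1281 0.2896] grasp [0.479  0.128  0.2446] jaw yaw 0.1508 x [-0.004 -0.001 -1.   ] F [ 0.4  0.2 -0.9] w 0.0572 j [ 0.21 -0.07  1.99  0.    1.22  0.06]
the job is handed in; nothing more can be done
```

The drift pin is fully down in the hole nearer the robot's right (world y ≈ 0.05) and the knob bolt is home in the other hole. I handed the job in at about 32 s of the 72 s allowed, with both released and the arm raised clear.

- **Turning the cover:** The pictures put the cover about 7.8 mm out of line at the holes. I lowered the pin into the overlap, eased it sideways to swing the cover true, then worked it down. The reported sideways force stayed under about 4 N, and the final press on the cover was about 10 N.
- **Bolt:** It brushed the hole side at about 5 N on the way in, so I shifted it and carried on. It seated with about 13 N on the shoulder, where I had predicted contact to within about 0.2 mm.
- **Last checks:** The final side picture shows the cover edges even with the block and both collars down on the cover. The pin top is within about a pixel of where a seated pin should appear. The knob's height also agreed, and its sideways position was off by about 1 pixel in the raw picture (about 1 mm), consistent with the clearance in the hole.
- **Not checked:** The tumbler and the look-alikes were never approached, but I took no final close picture of them.

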